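# Slide the drip tray under the griddle and bar it in

## Robot

A 6-joint arm with a two-finger parallel gripper is mounted at the origin on a cart in front of the work surface, level with it; the furniture and walls round the work are solid. World frame = base frame: x ahead of the robot, y to its left, z up, the work surface at z = 0. Lengths are in m, angles in degrees, forces in N, time in s.
With the tool pointing down it reaches from about 0.35 to 0.875 m from the base axis. Payload 4.2 kg.
Tool frame: the origin (TCP) lies midway between the tips of the shut fingers; the grasp point (between the pads) lies 19 mm behind it; z points along the fingers, y is the line along which they close (so a half turn about z gives the same grasp; the last joint's range is limited). The gripper opens to 87 mm and grips with 3 to 60 N. Pads are 19 mm wide; open, the fingers measure 117 mm over their backs; the gripper's body (75 mm by 190 mm) begins 51 mm behind the grasp point.
Start: joints at [-51.073, 22.042, 0.453, 0, -68.411, -14.817], TCP at [0.255, -0.57, 0.223] pointing down, gripper open.
Joint ranges: [-179.83, 179.83], [-69.29, 118.12], [-61.27, 80.66], [-181.25, 117.63], [-171.15, -9.14], [-177.46, 177.46]. Speed limits (degrees/s): [159.86, 159.86, 180, 180, 180, 180].

## Interface

Orientations are given as a 3x3 rotation matrix whose columns are the frame's x, y, z axes.
In Python, from station import r, cams gives the robot as it stands.
- The arm moves only by the tool play_rows, never from a script. Its argument "commands" is text: rows parted by semicolons, each of 6 numbers parted by spaces: the shift along the world's x, y, z normalised to -1 to 1, where 1 is 30 mm, then the turn, a rotation vector about the world's x, y, z normalised to -1 to 1, where 1 is 0.15 rad. A call has 1 to 20 rows; each row shifts and turns the commanded pose from where the row before left it; what a row does not reach is not made up. A row lasts 1/10 s, in which the tool goes at most 50 mm and 8.59 degrees, less where a joint would pass 70% of its speed; a pose out of reach is approached as far as the arm can. A call with a number of a shift or a turn outside -1 to 1 is refused whole. A call with a gripper value outside its range is refused whole. "grip" is the finger opening in mm, from 0 to 87, set as the call begins (left out, the last holds). The fingers move at their own pace and stop on an object; the grip force is fixed at half the most. Time passes only in rows, so rows that do not move let the fingers close. It gives the time, the measured TCP pose, the force, the opening and the grip force at its end, in the units of the state.
- r.sense(): the state, without advancing time (a new reading comes with each control period).
- cams.capture(name): name is "side" or "top" or "wrist"; returns (picture, depth): 420x560x3 uint8, blue, green, red; 420x560 float32, m along the optical axis (not along the pixel's ray), 0 where there is no reading.
- cams.camera_info(name): a dict with "mtx" (3x3 intrinsics, pixels), "R" (3x3) and "t" (3): a world point X has camera coordinates R X + t. Camera axes: x right, y down, z forward; pixel columns grow to the right and rows downward; lengths in m; the calibration is good to about 2 mm. A picture is of the moment at which its call begins: read the wrist's pose just before it. camera_info takes no time and is no camera call; for the wrist camera it gives the pose at the moment of the call.
- r.finish_job(): hands the job in; it is judged then, once.
The state is a dict: "time_s": time; "joints": joint angles; "joint_velocities": joint speeds; "effort": joint torques, N m; "tcp_pos": TCP position; "ee_rot": TCP orientation; "wrist_force": force on the tool from outside, world axes, zero at the start; "moment": the same for the moment, N m; "gripper_width": opening from 0.0 (shut) to 1.0 (fully open); "gripper_force": force on a finger pad.
Only numpy, scipy, OpenCV 4.12 (cv2) and the standard library are available. Lean on these libraries where they do the work, as an engineer would, in place of code of your own. Each camera call takes 0.05 s, during which the arm holds its last target. There are 200 camera calls.

## Task

Push the griddle's loose drip tray over the worktop, taller front plate last, into the bay under the griddle until the plate sits flush against the griddle's front. Then swing the retaining bar fully shut across the plate. Slide the tray all the way without lifting it, and do not disturb the spice jar, the tin or the small tub.

Things in the scene. Friction and masses are not known exactly. Their poses are not given: they have to be found in the camera images.
- griddle: Low black tabletop griddle, ribbed dark steel plate on top, fixed. 100 deep (its x) x 150 wide (its y) x 64 mm high. Origin: centre of its underside, on the worktop; its front (x = -50 mm) faces its own -x, roughly towards the robot. A small knob (18 mm across) stands 10 mm out of the front right of the mouth, at y = -58 mm, 41 mm up.
- bay_mouth (a point): Middle of the bay's mouth in the griddle's front, on the worktop (griddle x = -50 mm, y = 0); same axes as the griddle. The bay under the griddle is floored by the worktop, 96 mm wide, 26 mm high, 88 mm deep. Low steel guide cheeks (20 mm high) flare from its sides: 96 mm apart at the mouth, about 136 mm apart 30 mm in front of it.
- drip_tray: Open bare-metal tray, loose, 0.17 to 0.35 kg, 80 long (its x) x 90 mm wide (its y). Origin: centre of its underside. Walls 20 mm high; leading end at x = +40 mm. Enters the bay +x first, along the griddle's +x, 3 mm clearance a side; fully home its origin is at x = -15 mm, y = 0 in the griddle's frame. Starts in front of the griddle, turned up to 0.4 rad from its way in and 40 to 100 mm too far left.
- tray_plate (a point): Middle of the outer face of the tray's front plate, 17 mm up (tray x = -40 mm); the tray's axes. The plate is flat, upright, 90 wide x 34 high x 5 mm thick; fully home its inner face lies against the griddle's front.
- bar (a joint): Steel retaining bar on an upright pin left of the mouth. Angle in rad: 0 = shut (its stop), lying across the mouth along the griddle's -y, 5 mm in front of a home plate; pi/2 = straight out of the front (griddle's -x); up to 3.1, out to the left. Starts at 2.6 to 3.05. Friction (0.03 N m) keeps it where it is left; no spring or click.
- bar_pivot (a point): Centre of the bar's hinge pin, 28 mm up; in the griddle's frame at x = -64 mm, y = +66 mm. The bar is 8 mm thick, from 24 to 32 mm above the worktop; a flat hinge ear above the pin reaches to 44 mm.
- bar_stud (a point): Middle of the upright round stud on the bar's free end, 57 mm from the pin; 10 mm across with a 13 mm black cap, rising from the bar (32 mm) to 51 mm above the worktop; this point is 41 mm up. Push it sideways to swing the bar.
- spice_jar: Bystander: spice jar with a red cap, 45 mm across, 106 mm high, standing behind the griddle's left back corner. Origin: centre of its underside.
- tin: Bystander: round food tin with a picture of tomatoes, 75 mm across, 58 mm high, on the worktop strip in front of the sink, at the left. Origin: centre of its underside.
- tub: Bystander: small flat white tub with a screw lid, 63 mm across, 34 mm high, at the front right, between the hob and a fixed tall stack of pots (300 mm across, 340 mm high, round about x = 0.57, y = -0.48 m: keep the arm clear of it). Origin: centre of its underside.

How it is judged:
By the outcome, as a careful person would: the job done as asked, in the order asked, and still so for the second after the job is handed in, with the robot touching nothing.
It also fails if it takes over 64 s, if anything falls off the work surface, if the arm or the gripper's body presses on something with over 40 N, if the wrist force passes 120 N, or if a joint passes its speed limit or range.

## Working session

There is one attempt and no reset: what is moved stays moved. The work goes in short steps, Python scripts to look and compute and a tool call to move; the robot and the scene stay as the last step left them, time stands still between calls to the robot, and variables do not carry over. Pictures are saved under pics/ and viewed, at most 10 in all, crops included, and the job is handed in when it is done.

Besides the shell and the picture viewer there is one more tool, called as name(argument=value, ...) on one line, values as JSON. play_rows: Moves the arm, as the interface text tells. Scaled input: -1 to 1 covers 30 mm each way for a shift and 0.15 rad each way for a turn. Its arguments: {"type":"object","properties":{"commands":{"type":"string"},"grip":{"type":"number"}},"required":["commands"]}

```bash
mkdir -p pics
cat > h.py <<'E'
import numpy as np, cv2
from station import r, cams
def cap(n, f):
    i=cams.camera_info(n); p,d=cams.capture(n); cv2.imwrite('pics/'+f+'.png',p)
    np.savez('pics/'+f+'.npz',d=d,p=p,K=i['mtx'],R=i['R'],t=i['t']); return p,d,i
def world(f):
    z=np.load('pics/'+f+'.npz'); d=z['d']; v,u=np.indices(d.shape)
    c=np.stack([u,v,np.ones_like(u)],-1)@np.linalg.inv(z['K']).T*d[...,None]
    return (c-z['t'].ravel())@z['R'], z['p'], d
E
python3 - <<'E'
from h import *
a=cap('top','top1'); b=cap('side','side1')
for x in (a,b): print(x[2])
s=r.sense(); print(s['time_s'],s['tcp_pos'],s['ee_rot'],s['wrist_force'])
E
```

```text
{'mtx': array([[530.72279125,   0.        , 277.49725083],
       [  0.        , 530.72279125, 216.67802935],
       [  0.        ,   0.        ,   1.        ]]), 'R': array([[ 0.01005059, -0.99955821,  0.02797095],
       [-0.99799429, -0.0117754 , -0.06219921],
       [ 0.0625011 , -0.02728971, -0.99767173]]), 't': array([-0.17888226,  0.57975441,  1.28073236])}
{'mtx': array([[543.22859661,   0.        , 271.60161812],
       [  0.        , 543.22859661, 202.97976093],
       [  0.        ,   0.        ,   1.        ]]), 'R': array([[ 0.19705728, -0.98016157, -0.02125403],
       [-0.42880524, -0.06667343, -0.90093325],
       [ 0.88164306,  0.18664929, -0.4334369 ]]), 't': array([-0.27460169,  0.26665672,  0.93818331])}
0.1 [ 0.25509887 -0.56998436  0.2215475 ] [[-9.12840680e-01 -4.08314839e-01 -9.41324509e-04]
 [-4.08315902e-01  9.12838962e-01  1.77596647e-03]
 [ 1.34124225e-04  2.00553220e-03 -9.99997980e-01]] [-1.02291313 -0.62823029  0.83704391]
```

View pics/top1.png

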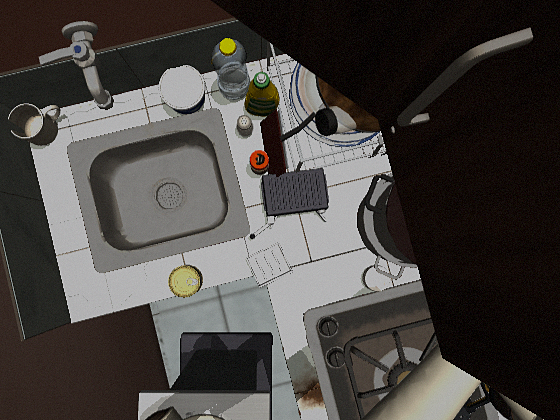

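View pics/side1.png

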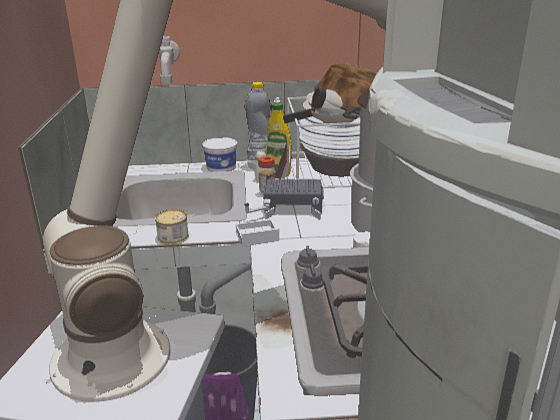

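The top view shows the griddle around (295,192), the tray around (269,264), the bar stud near (252,236) and the tin at (185,281). The tub is around (375,278). I'll zoom in and measure next.

Run:
```python
from h import *
W,p,d=world('top1')
c=p[160:300,225:345]; cv2.imwrite('pics/c1.png',cv2.resize(c,None,fx=4.2,fy=4.2,interpolation=cv2.INTER_CUBIC))
def rect(m,n):
    P=W[m][:,:2].astype(np.float32); (c,s,a)=cv2.minAreaRect(P*1000); print(n,m.sum(),c,s,a, W[m][:,2].mean())
X,Y,Z=W[...,0],W[...,1],W[...,2]
v,u=np.indices(d.shape)
roi=(u>255)&(u<335)&(v>160)&(v<222)
m=roi&(Z>.055)&(Z<.072); 
n,l,st,ce=cv2.connectedComponentsWithStats(m.astype(np.uint8)); k=1+st[1:,4].argmax(); rect(l==k,'griddle')
roi=(u>235)&(u<300)&(v>238)&(v<295)
for lo,hi in((.012,.045),(.027,.045)):
    rect(roi&(Z>lo)&(Z<hi),'tray')
roi=(u>240)&(u<285)&(v>215)&(v<245)
m=roi&(Z>.02)
for q in np.argwhere(m): print(q, W[q[0],q[1]].round(3),end=';')
```

```text
griddle 2395 (654.7840576171875, -210.87847900390625) (126.32476806640625, 147.13278198242188) 6.578664779663086 0.060576657535709844
tray 215 (464.9678649902344, -152.0041046142578) (80.09066772460938, 89.86335754394531) 25.995386123657227 0.024472395679522998
tray 83 (456.7140197753906, -165.53131103515625) (82.80081176757812, 83.67291259765625) 7.449396133422852 0.03282172936269792
[216 267] [ 0.582 -0.147  0.043];[216 268] [ 0.581 -0.149  0.045];[216 269] [ 0.5   -0.137  1.319];[216 270] [ 0.582 -0.154  0.042];[216 271] [ 0.582 -0.156  0.043];[216 272] [ 0.582 -0.159  0.041];[216 273] [ 0.582 -0.161  0.041];[216 276] [ 0.583 -0.169  0.021];[217 267] [ 0.579 -0.147  0.044];[217 268] [ 0.579 -0.149  0.042];[217 269] [ 0.579 -0.151  0.046];[217 270] [ 0.579 -0.154  0.044];[217 271] [ 0.579 -0.156  0.042];[217 272] [ 0.579 -0.159  0.044];[217 273] [ 0.579 -0.161  0.045];[217 276] [ 0.581 -0.169  0.025];[218 268] [ 0.577 -0.149  0.047];[218 269] [ 0.577 -0.152  0.042];[218 270] [ 0.577 -0.154  0.043];[218 271] [ 0.577 -0.156  0.043];[218 272] [ 0.577 -0.159  0.041];[218 273] [ 0.577 -
[... 3538 characters left out ...]
0.032];[235 256] [ 0.536 -0.121  0.033];[236 250] [ 0.533 -0.107  0.056];[236 251] [ 0.533 -0.109  0.052];[236 252] [ 0.533 -0.111  0.05 ];[236 253] [ 0.533 -0.114  0.05 ];[236 254] [ 0.533 -0.116  0.054];[237 250] [ 0.53  -0.107  0.052];[237 251] [ 0.53  -0.109  0.055];[237 252] [ 0.531 -0.111  0.049];[237 253] [ 0.53  -0.114  0.055];[237 254] [ 0.531 -0.116  0.049];[238 251] [ 0.528 -0.109  0.048];[238 252] [ 0.528 -0.111  0.047];[238 253] [ 0.528 -0.114  0.05 ];[239 283] [ 0.5   -0.137  1.319];[243 255] [ 0.5   -0.137  1.319];[243 278] [ 0.517 -0.174  0.024];[244 274] [ 0.515 -0.165  0.022];[244 276] [ 0.515 -0.17   0.021];[244 278] [ 0.515 -0.174  0.023];[244 279] [ 0.515 -0.177  0.023];
```

View pics/c1.png

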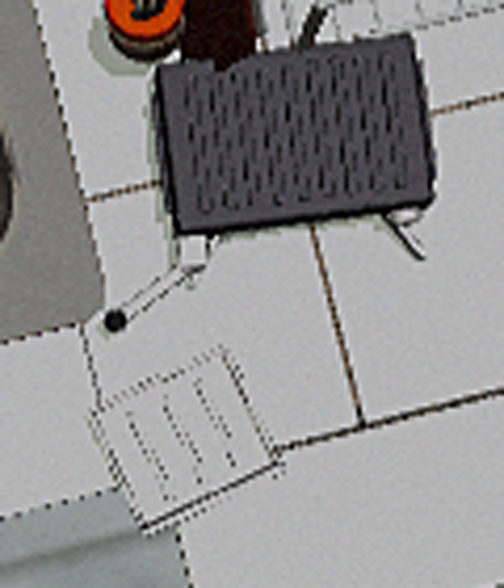

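The zoom shows the griddle front edge from (178,232) to (433,205) in crop pixels, and the tray's plate edge at lower left, (145,525) to (280,460). The stud cap is at (115,320) and the hinge ear around (190,250). Next I'll compute the poses by fitting the known sizes.

```bash
cat >> h.py <<'E'
def ray(f,uv,z):
    q=np.load('pics/'+f+'.npz'); R,t=q['R'],q['t'].ravel(); o=-R.T@t
    out=[]
    for a in np.atleast_2d(uv):
        dd=R.T@np.linalg.inv(q['K'])@[a[0],a[1],1]; out.append((o+dd*(z-o[2])/dd[2])[:2])
    return np.array(out)
def fit(model,pts):  # rigid 2D: pts = R model + c
    m=np.array(model,float);p=np.array(pts);a=m-m.mean(0);b=p-p.mean(0)
    th=np.arctan2((a[:,0]*b[:,1]-a[:,1]*b[:,0]).sum(),(a*b).sum())
    R=np.array([[np.cos(th),-np.sin(th)],[np.sin(th),np.cos(th)]]);c=p.mean(0)-R@m.mean(0)
    return th,R,c,np.abs(p-(m@R.T+c)).max()
E
python3 - <<'E'
from h import *
cr=lambda L:np.array(L)/4.2+[225-.38,160-.38]
g=ray('top1',cr([(178,232),(433,205),(410,37),(157,68)]),.064)
th,R,c,e=fit([(-.05,.075),(-.05,-.075),(.05,-.075),(.05,.075)],g); print('griddle',np.degrees(th),c,e)
W,p,d=world('top1');v,u=np.indices(d.shape);Z=W[...,2]
m=(u>240)&(u<300)&(v>238)&(v<295)&(Z>.012)&(Z<.045)
cc,s,a=cv2.minAreaRect((W[m][:,:2]*1000).astype(np.float32)); T=np.array(cc)/1000; print('tray',T,s,a)
print('tray rel (gfr)',R.T@(T-c),'plate',T-.0375*np.array([np.cos(np.radians(a)),np.sin(np.radians(a))]))
pv=c+R@[-.064,.066]; st=ray('top1',cr([(115,320)]),.051)[0]; q=R.T@(st-pv)
print('pivot',pv,'stud',st,np.linalg.norm(q)); print('home plate outer',c+R@[-.055,0],'home tray',c+R@[-.015,0],'xaxis',R[:,0])
# bar angle: 0=-y, pi/2=-x
print('bar',np.arctan2(-q[0],-q[1]))
pl=ray('top1',cr([(145,525),(280,460)]),.034); print(pl,np.degrees(np.arctan2(*(pl[1]-pl[0]))))
E
```

```text
griddle 7.49913700661326 [ 0.63865918 -0.2119158 ] 0.0036802670330829956
tray [ 0.4649679  -0.15200412] (80.09070587158203, 89.86333465576172) 25.99536895751953
tray rel (gfr) [-0.16438653  0.08206791] plate [ 0.43126179 -0.16844031]
pivot [ 0.56659284 -0.15483303] stud [ 0.53331567 -0.1113146 ] 0.054783423345753035
home plate outer [ 0.58412961 -0.21909391] home tray [ 0.62378748 -0.21387346] xaxis [0.99144683 0.13051126]
bar 2.6196541672334948
[[ 0.41660163 -0.12966143]
 [ 0.45436393 -0.20673547]] 153.89753446671403
```

play_rows(commands="0.42 0.957 0 0 0 0.765;0.42 0.957 0 0 0 0.765;0.42 0.957 0 0 0 0.765;0.42 0.957 0 0 0 0.765;0.42 0.957 0 0 0 0.765;0.42 0.957 0 0 0 0.765;0.42 0.957 0 0 0 0.765;0.42 0.957 0 0 0 0.765;0.42 0.957 0 0 0 0.765;0.42 0.957 0 0 0 0.765;0.42 0.957 0 0 0 0.765;0.42 0.957 0 0 0 0.765;0.42 0.957 0 0 0 0.765;0.42 0.957 0 0 0 0.765;0 0 0 0 0 0;0 0 0 0 0 0", grip=50)

```text
time_s: 1.7
tcp_pos: [0.4316, -0.168, 0.2222]
ee_rot: [[0.441, -0.897, -0.001], [-0.897, -0.441, 0.0], [-0.001, 0.001, -1.0]]
wrist_force: [0.0, 0.4, -0.5]
gripper_width: 0.574
gripper_force: 0.0
```

Run:
```python
from h import *
s=r.sense(); print(s['time_s'],s['tcp_pos'],np.degrees(np.arctan2(s['ee_rot'][1][1],s['ee_rot'][0][1])),s['joints'])
cap('wrist','w1')
```

```text
1.7 [ 0.43156663 -0.16798433  0.22222682] -153.80545859224313 [-1.08804537e+00  6.11968713e+00 -2.11975064e+01 -8.60239369e-03
 -6.27375103e+01  2.72865184e+01]
```

View pics/w1.png

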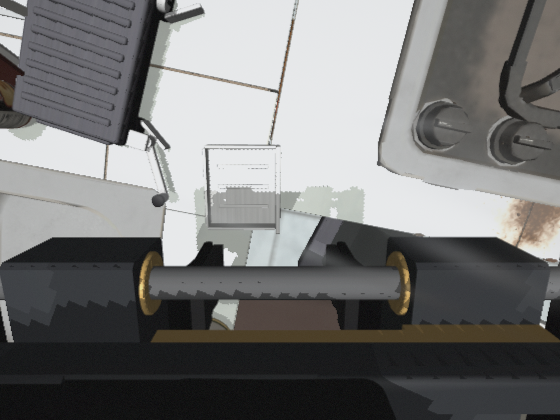

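The wrist view shows the tray at columns 206–281 and rows 145–231, with the plate on its right edge. The stud is at (159,200) and the griddle front edge runs along (160,0)–(122,145). I'll refine from this view's depth.

```bash
cat >> h.py <<'E'
def show(n,P,deg=None): print(n,np.round(P,4),deg)
E
python3 - <<'E'
from h import *
W,p,d=world('w1');v,u=np.indices(d.shape);Z=W[...,2]
roi=(u>195)&(u<292)&(v>138)&(v<240)
for lo,hi in((.012,.045),(.028,.045)):
    m=roi&(Z>lo)&(Z<hi); m=cv2.morphologyEx(m.astype(np.uint8),cv2.MORPH_CLOSE,np.ones((3,3))); n,l,s,_=cv2.connectedComponentsWithStats(m); m=(l==1+s[1:,4].argmax())&roi&(Z>lo)&(Z<hi)
    print(m.sum(),cv2.minAreaRect((W[m][:,:2]*1000).astype(np.float32)),Z[m].mean())
m=(u<175)&(v<160)&(Z>.055)&(Z<.075)
P=(W[m][:,:2]*1000)
print('griddle top',m.sum(),cv2.minAreaRect(P.astype(np.float32)))
# front edge: per-row max u of griddle mask
e=[(W[i,np.where(m[i])[0].max()][:2]) for i in range(5,135,5) if m[i].any()]
e=np.array(e); k=np.polyfit(e[:,1],e[:,0],1); res=e[:,0]-np.polyval(k,e[:,1]); print('front x=k*y',k,np.degrees(np.arctan(-k[0])),np.abs(res).max())
k=(abs(u-159)<9)&(abs(v-200)<9)&(Z>.044)&(Z<.06); print('stud',k.sum(),W[k].mean(0))
E
```

```text
1242 ((462.4511413574219, -152.82611083984375), (80.02477264404297, 89.61831665039062), 26.219755172729492) 0.023183055253087562
423 ((428.4206237792969, -169.47613525390625), (4.152002811431885, 89.29331970214844), 26.329742431640625) 0.032990486353853564
griddle top 15449 ((642.04541015625, -196.81265258789062), (119.61689758300781, 123.88280487060547), 13.229732513427734)
front x=k*y [-0.14251811  0.55989337] 8.11106476772435 0.0006244617414636888
stud 141 [ 0.53032324 -0.11267974  0.04978113]
```

play_rows(commands="-0.1 -0.05 -1 0 0 0;0 0 -1 0 0 0;0 0 -1 0 0 0;0 0 -1 0 0 0;0 0 -1 0 0 0;0 0 -1 0 0 0;0 0 -0.6 0 0 0;0 0 -0.4 0 0 0;0 0 -0.1 0 0 0;0 0 0 0 0 0;0 0 0 0 0 0")

```text
time_s: 2.85
tcp_pos: [0.4291, -0.1705, 0.0102]
ee_rot: [[0.44, -0.898, 0.001], [-0.898, -0.44, -0.0], [0.001, -0.001, -1.0]]
wrist_force: [0.4, 0.2, 1.2]
gripper_width: 0.573
gripper_force: 0.0
```

play_rows(commands="0 0 0 0 0 0;0 0 0 0 0 0;0 0 0 0 0 0;0 0 0 0 0 0;0 0 0 0 0 0;0 0 0 0 0 0;0 0 0 0 0 0;0 0 0 0 0 0", grip=0)

```text
time_s: 3.65
tcp_pos: [0.4288, -0.17, 0.0096]
ee_rot: [[0.441, -0.898, 0.0], [-0.898, -0.441, -0.0], [0.0, -0.0, -1.0]]
wrist_force: [-1.1, -0.3, 1.4]
gripper_width: 0.052
gripper_force: 30.0
```

play_rows(commands="0.133 -0.218 0 0 0 -0.214;0.133 -0.218 0 0 0 -0.214;0.133 -0.218 0 0 0 -0.214;0.133 -0.218 0 0 0 -0.214;0.133 -0.218 0 0 0 -0.214;0.133 -0.218 0 0 0 -0.214;0.133 -0.218 0 0 0 -0.214;0.133 -0.218 0 0 0 -0.214;0.133 -0.218 0 0 0 -0.214;0.133 -0.218 0 0 0 -0.214;0 0 0 0 0 0;0 0 0 0 0 0;0 0 0 0 0 0")

```text
time_s: 4.95
tcp_pos: [0.4691, -0.2356, 0.0096]
ee_rot: [[0.135, -0.991, 0.001], [-0.991, -0.135, -0.0], [0.0, -0.001, -1.0]]
wrist_force: [0.4, -1.9, -0.1]
gripper_width: 0.054
gripper_force: 30.0
```

Run:
```python
from h import *
s=r.sense(); print(s['time_s'],s['tcp_pos'],np.degrees(np.arctan2(s['ee_rot'][1][1],s['ee_rot'][0][1]))+180,s['wrist_force'],s['gripper_width'])
p,_,_=cap('top','t2'); w,_,_=cap('wrist','w2')
c=cv2.resize(p[160:290,225:345],None,fx=4,fy=4,interpolation=cv2.INTER_CUBIC)
c=cv2.resize(c,(320,347)); 
cv2.imwrite('pics/m2.png',np.hstack([cv2.resize(w,(463,347)),c]))
```

```text
4.95 [ 0.46909924 -0.23559283  0.00958142] 7.760771799672625 [ 0.39644481 -1.85840704 -0.11565868] 0.053861503948342715
```

View pics/m2.png

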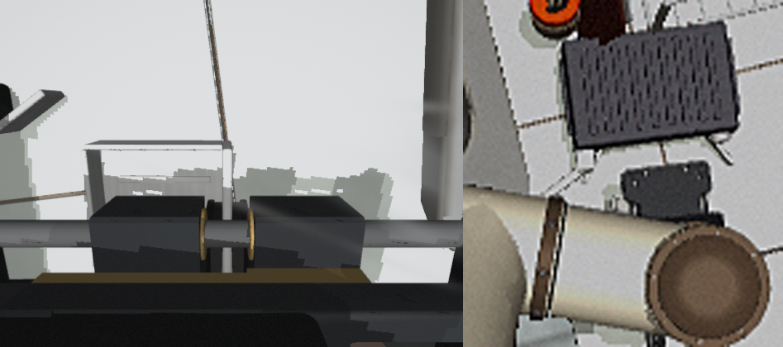

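The tray is in the grip and squared to the bay, and the right cheek shows at the left of the wrist view, around (0–65, 90–130). I'll check the lateral offset against that cheek.

Run:
```python
from h import *
W,p,d=world('w2');v,u=np.indices(d.shape);Z=W[...,2]
th=np.radians(7.8);R=np.array([[np.cos(th),-np.sin(th)],[np.sin(th),np.cos(th)]]);c=np.array([.6395,-.212])
G=(W[...,:2]-c)@R*1000
print('tcp g',(np.array([.4691,-.2356])-c)@R*1000)
m=(Z>.014)&(Z<.026)&(v>100)&(v<260)&(d>0)
a=m&(G[...,0]<-120+45)&(G[...,0]>-215)&(G[...,1]<-20)&(G[...,1]>-60)
for lo in range(-170,-85,12):
    k=a&(G[...,0]>lo)&(G[...,0]<lo+12)
    if k.any(): print('wall',lo,k.sum(),np.percentile(G[k][:,1],[2,50]).round(1))
a=m&(u<85)&(G[...,0]>-84)
for lo in range(-84,-44,5):
    k=a&(G[...,0]>lo)&(G[...,0]<lo+5)
    if k.any(): print('cheek',lo,k.sum(),np.percentile(G[k][:,1],[2,50,98]).round(1))
W,p,d=world('top1');Z=W[...,2];G=(W[...,:2]-c)@R*1000
m=(Z>.057)&(Z<.07)&(abs(G[...,0])<35)&(abs(G[...,1])<90); print('griddle y extents top1',np.percentile(G[m][:,1],[0,1,99,100]))
m=(Z>.035)&(Z<.07)&(abs(G[...,1])<70)&(G[...,0]<-30)&(G[...,0]>-56); print('front',np.percentile(G[m][:,0],[0,1,5]))
```

```text
tcp g [-172.02631953   -0.25571549]
wall -170 236 [-44.2 -43. ]
wall -158 241 [-44.3 -43.1]
wall -146 221 [-44.3 -43.1]
wall -134 218 [-44.3 -43.2]
wall -122 219 [-44.3 -43.2]
wall -110 266 [-44.3 -42.9]
wall -98 496 [-42.3 -31.4]
cheek -84 83 [-71.3 -69.4 -67.7]
cheek -79 195 [-71.8 -67.7 -64.9]
cheek -74 201 [-68.1 -64.1 -61.1]
cheek -69 190 [-64.9 -60.8 -57.9]
cheek -64 180 [-61.2 -57.4 -54.6]
cheek -59 157 [-58.  -54.1 -51. ]
cheek -54 12 [-51.1 -50.3 -49.5]
griddle y extents top1 [-73.36998667 -71.2526512   70.5583647   72.29203784]
front [-55.90879802 -54.63948629 -50.60248171]
```

play_rows(commands="0.165 0.0225 0 0 0 0;0.165 0.0225 0 0 0 0;0.165 0.0225 0 0 0 0;0.165 0.0225 0 0 0 0;0.165 0.0225 0 0 0 0;0.165 0.0225 0 0 0 0;0.165 0.0225 0 0 0 0;0.165 0.0225 0 0 0 0;0.165 0.0225 0 0 0 0;0.165 0.0225 0 0 0 0;0 0 0 0 0 0")

```text
time_s: 6.15
tcp_pos: [0.5197, -0.2286, 0.0096]
ee_rot: [[0.136, -0.991, 0.002], [-0.991, -0.136, -0.0], [0.001, -0.002, -1.0]]
wrist_force: [-0.6, -0.5, 2.5]
gripper_width: 0.052
gripper_force: 30.0
```

play_rows(commands="0.165 0.0225 0 0 0 0;0.165 0.0225 0 0 0 0;0.165 0.0225 0 0 0 0;0.165 0.0225 0 0 0 0;0.165 0.0225 0 0 0 0;0.165 0.0225 0 0 0 0;0 0 0 0 0 0;0 0 0 0 0 0")

```text
time_s: 6.95
tcp_pos: [0.5494, -0.2245, 0.0096]
ee_rot: [[0.136, -0.991, 0.003], [-0.991, -0.136, -0.0], [0.001, -0.003, -1.0]]
wrist_force: [0.5, -0.0, 1.0]
gripper_width: 0.055
gripper_force: 30.0
```

play_rows(commands="0 0 0 0 0 0;0 0 0 0 0 0;0 0 0 0 0 0;0 0 0 0 0 0;0 0 0.5 0 0 0;0 0 0.7 0 0 0;0 0 0.7 0 0 0;0 0 0 0 0 0", grip=22)

```text
time_s: 7.75
tcp_pos: [0.5501, -0.2251, 0.0696]
ee_rot: [[0.136, -0.991, 0.007], [-0.991, -0.136, -0.002], [0.002, -0.006, -1.0]]
wrist_force: [-0.1, -0.6, -0.3]
gripper_width: 0.247
gripper_force: 0.0
```

play_rows(commands="-0.8 -0.1097 0 0 0 0;-0.8 -0.1097 0 0 0 0;0 0 0 0 0 0;0 0 0 0 0 0;0 0 -0.7 0 0 0;0 0 -0.7 0 0 0;0 0 -0.35 0 0 0;0 0 0 0 0 0;0 0 0 0 0 0", grip=0)

```text
time_s: 8.65
tcp_pos: [0.5006, -0.2313, 0.0142]
ee_rot: [[0.136, -0.991, 0.0], [-0.991, -0.136, -0.0], [0.0, -0.0, -1.0]]
wrist_force: [-0.1, -0.6, 0.3]
gripper_width: 0.004
gripper_force: 0.0
```

play_rows(commands="0.165 0.0225 0 0 0 0;0.165 0.0225 0 0 0 0;0.165 0.0225 0 0 0 0;0.165 0.0225 0 0 0 0;0.165 0.0225 0 0 0 0;0.165 0.0225 0 0 0 0;0.165 0.0225 0 0 0 0;0.165 0.0225 0 0 0 0;0.165 0.0225 0 0 0 0;0.165 0.0225 0 0 0 0;0.165 0.0225 0 0 0 0;0 0 0 0 0 0")

```text
time_s: 9.85
tcp_pos: [0.5554, -0.2237, 0.014]
ee_rot: [[0.135, -0.991, 0.001], [-0.991, -0.135, -0.0], [0.0, -0.001, -1.0]]
wrist_force: [-0.9, -0.0, 0.2]
gripper_width: 0.005
gripper_force: 0.0
```

Run:
```python
from h import *
s=r.sense(); print(s['time_s'],s['tcp_pos'],s['wrist_force'])
p,_,_=cap('wrist','w3')
```

```text
9.85 [ 0.55537352 -0.22370108  0.01399717] [-0.88898924 -0.03617792  0.17814467]
```

View pics/w3.png

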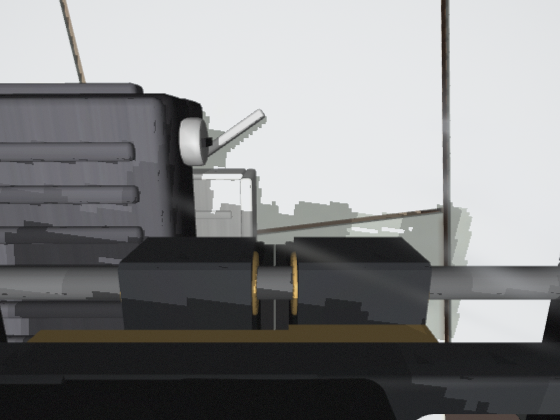

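The plate is at column 252 and the griddle front around column 197, so the tray is in the bay with a gap still to close. I'll keep pushing.

play_rows(commands="0.1 0.0137 0 0 0 0;0.1 0.0137 0 0 0 0;0.1 0.0137 0 0 0 0;0.1 0.0137 0 0 0 0;0.1 0.0137 0 0 0 0;0 0 0 0 0 0")

```text
time_s: 10.5
tcp_pos: [0.5701, -0.2217, 0.014]
ee_rot: [[0.135, -0.991, 0.001], [-0.991, -0.135, -0.0], [0.0, -0.001, -1.0]]
wrist_force: [-0.8, 0.2, -0.3]
gripper_width: 0.008
gripper_force: 0.1
```

Run:
```python
from h import *
cap('wrist','w4')
th=np.radians(7.8);R=np.array([[np.cos(th),-np.sin(th)],[np.sin(th),np.cos(th)]]);c=np.array([.6395,-.212])
for f in('w3','w4'):
    W,p,d=world(f);Z=W[...,2];G=(W[...,:2]-c)@R*1000;v,u=np.indices(d.shape)
    m=(Z>.028)&(Z<.039)&(G[...,1]<-20)&(G[...,1]>-44)&(G[...,0]>-110)&(G[...,0]<-50)&(v<235)
    print(f,m.sum(),'plate top x',np.percentile(G[m][:,0],[2,10,50,90,98]).round(1))
    m=(Z>.05)&(Z<.075)&(abs(G[...,1])<73)&(v<235)&(G[...,0]<0); print('griddle front top',np.percentile(G[m][:,0],[0,.5,2]).round(1))
    m=(v<240)&(Z>.036)&(Z<.05)&(G[...,0]<-45)&(G[...,1]<-44)&(G[...,1]>-72); print('knob',m.sum(),G[m][:,0].min() if m.any() else 0)
```

```text
w3 1029 plate top x [-75.6 -75.1 -72.1 -50.7 -50.6]
griddle front top [-57.4 -49.6 -48.8]
knob 2089 -60.404702976622545
w4 878 plate top x [-60.9 -60.5 -57.9 -50.8 -50.7]
griddle front top [-56.9 -49.4 -48.7]
knob 1771 -60.255202577500405
```

play_rows(commands="0.033 0.0045 0 0 0 0;0.033 0.0045 0 0 0 0;0.033 0.0045 0 0 0 0;0.033 0.0045 0 0 0 0;0.033 0.0045 0 0 0 0;0.033 0.0045 0 0 0 0;0 0 0 0 0 0")

```text
time_s: 11.25
tcp_pos: [0.575, -0.221, 0.0141]
ee_rot: [[0.135, -0.991, -0.001], [-0.991, -0.135, -0.0], [-0.0, 0.001, -1.0]]
wrist_force: [-3.1, -0.2, 1.8]
gripper_width: 0.005
gripper_force: 1.4
```

play_rows(commands="0.033 0.0045 0 0 0 0;0.033 0.0045 0 0 0 0;0 0 0 0 0 0;0 0 0 0 0 0")

```text
time_s: 11.65
tcp_pos: [0.575, -0.2209, 0.014]
ee_rot: [[0.135, -0.991, -0.005], [-0.991, -0.135, 0.0], [-0.001, 0.005, -1.0]]
wrist_force: [-6.1, -1.5, 4.6]
gripper_width: 0.002
gripper_force: 3.4
```

play_rows(commands="0.066 0.009 0 0 0 0;0.066 0.009 0 0 0 0;0 0 0 0 0 0;0 0 0 0 0 0")

```text
time_s: 12.05
tcp_pos: [0.5749, -0.2208, 0.0139]
ee_rot: [[0.134, -0.991, -0.013], [-0.991, -0.134, 0.001], [-0.003, 0.013, -1.0]]
wrist_force: [-14.4, -2.0, 10.0]
gripper_width: 0.005
gripper_force: 7.2
```

Run:
```python
from h import *
cap('wrist','w5')
th=np.radians(7.8);R=np.array([[np.cos(th),-np.sin(th)],[np.sin(th),np.cos(th)]]);c=np.array([.6395,-.212])
for f in('w5',):
    W,p,d=world(f);Z=W[...,2];G=(W[...,:2]-c)@R*1000;v,u=np.indices(d.shape)
    for a,b in((-44,-36),(-36,-28),(-28,-20)):
        m=(Z>.028)&(Z<.039)&(G[...,1]<b)&(G[...,1]>a)&(G[...,0]>-110)&(G[...,0]<-50)&(v<235)
        print(f,m.sum(),'plate top x',np.percentile(G[m][:,0],[2,10,50,90,98]).round(1))
```

```text
w5 270 plate top x [-55.7 -55.3 -53.2 -50.8 -50.7]
w5 265 plate top x [-55.8 -55.5 -53.4 -50.9 -50.7]
w5 248 plate top x [-55.8 -55.4 -53.2 -50.9 -50.8]
```

play_rows(commands="-0.3 -0.04 0 0 0 0;-0.6 -0.08 0 0 0 0;-0.4 -0.05 0 0 0 0;0 0 1 0 0 0;0 0 1 0 0 0;0 0 1 0 0 0;0 0 0 0 0 0")

```text
time_s: 12.8
tcp_pos: [0.5462, -0.2259, 0.1092]
ee_rot: [[0.136, -0.991, 0.012], [-0.991, -0.136, -0.003], [0.004, -0.012, -1.0]]
wrist_force: [0.5, -0.0, -0.8]
gripper_width: 0.003
gripper_force: 0.0
```

Run:
```python
from h import *
s=r.sense(); t=np.array(s['tcp_pos']); print(s['time_s'],t)
th=np.radians(7.8);R=np.array([[np.cos(th),-np.sin(th)],[np.sin(th),np.cos(th)]]);c=np.array([.6395,-.212])
pv=c+R@[-.064,.066]
f=lambda a:pv+R@(.057*np.array([-np.sin(a),-np.cos(a)]))
prev=t[:2]
for a in np.r_[3.1,np.arange(2.9,.3,-.2),.35]:
    q=f(a); print(round(a,2),q.round(4),((q-prev)/.03).round(3)); prev=q
```

```text
12.8 [ 0.54621452 -0.22589736  0.10916542]
3.1 [ 0.5571 -0.0992] [0.361 4.223]
2.9 [ 0.5461 -0.1023] [-0.365 -0.104]
2.7 [ 0.536  -0.1075] [-0.337 -0.174]
2.5 [ 0.5271 -0.1147] [-0.296 -0.238]
2.3 [ 0.5199 -0.1234] [-0.242 -0.292]
2.1 [ 0.5145 -0.1335] [-0.18  -0.334]
1.9 [ 0.5112 -0.1444] [-0.11  -0.363]
1.7 [ 0.5101 -0.1557] [-0.035 -0.378]
1.5 [ 0.5114 -0.167 ] [ 0.04  -0.377]
1.3 [ 0.5148 -0.1779] [ 0.115 -0.362]
1.1 [ 0.5203 -0.1878] [ 0.184 -0.332]
0.9 [ 0.5277 -0.1965] [ 0.246 -0.288]
0.7 [ 0.5367 -0.2035] [ 0.299 -0.234]
0.5 [ 0.5468 -0.2086] [ 0.339 -0.17 ]
0.35 [ 0.555 -0.211] [ 0.273 -0.081]
```

play_rows(commands="0.072 0.845 0 0 0 0;0.072 0.845 0 0 0 0;0.072 0.845 0 0 0 0;0.072 0.845 0 0 0 0;0.073 0.843 0 0 0 0;0 0 0 0 0 0;0 0 0 0 0 0;0 0 0 0 0 0")

```text
time_s: 13.6
tcp_pos: [0.553, -0.099, 0.1038]
ee_rot: [[0.135, -0.991, 0.0], [-0.991, -0.135, 0.0], [-0.0, -0.0, -1.0]]
wrist_force: [0.7, -0.0, -0.3]
gripper_width: 0.005
gripper_force: 0.0
```

play_rows(commands="0.15 0 0 0 0 0;0 0 -0.8 0 0 0;0 0 -0.8 0 0 0;0 0 -0.6 0 0 0;0 0 0 0 0 0;0 0 0 0 0 0")

```text
time_s: 14.2
tcp_pos: [0.5579, -0.0991, 0.0382]
ee_rot: [[0.135, -0.991, 0.0], [-0.991, -0.135, -0.0], [0.0, -0.0, -1.0]]
wrist_force: [1.6, 0.4, 0.9]
gripper_width: 0.003
gripper_force: 0.0
```

Run:
```python
from h import *
print(r.sense()['tcp_pos'],r.sense()['wrist_force']); cap('wrist','w6')
```

```text
[ 0.55794894 -0.09911835  0.03817874] [1.62180622 0.3742831  0.92431229]
```

View pics/w6.png

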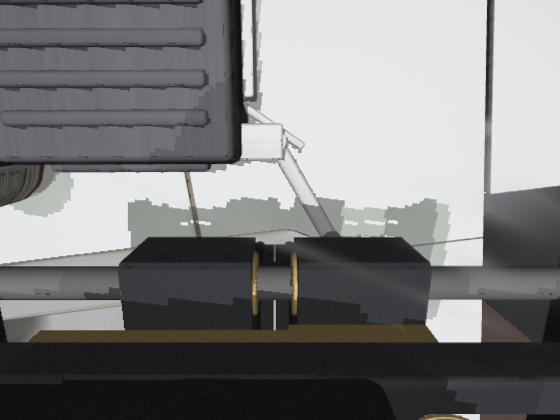

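The plate is flush on the griddle front (column 250, rows 0–100). The bar runs from the hinge at (265,140) down to (325,235) and is still where it started. Now I'll swing it.

play_rows(commands="-0.36 -0.1 0 0 0 0;-0.34 -0.17 0 0 0 0;-0.3 -0.24 0 0 0 0;-0.24 -0.29 0 0 0 0;-0.18 -0.33 0 0 0 0;-0.11 -0.36 0 0 0 0;-0.035 -0.38 0 0 0 0;0 0 0 0 0 0;0 0 0 0 0 0")

```text
time_s: 15.15
tcp_pos: [0.5105, -0.1552, 0.0379]
ee_rot: [[0.134, -0.991, -0.0], [-0.991, -0.134, -0.0], [0.0, 0.0, -1.0]]
wrist_force: [-0.2, -0.1, -0.3]
gripper_width: 0.005
gripper_force: 0.0
```

play_rows(commands="0.04 -0.38 0 0 0 0;0.115 -0.36 0 0 0 0;0.18 -0.33 0 0 0 0;0.25 -0.29 0 0 0 0;0.3 -0.23 0 0 0 0;0.34 -0.17 0 0 0 0;0.1 -0.05 0 0 0 0;0 0 0 0 0 0;0 0 0 0 0 0")

```text
time_s: 16.05
tcp_pos: [0.5533, -0.2, 0.0377]
ee_rot: [[0.137, -0.991, 0.004], [-0.991, -0.137, 0.01], [-0.009, -0.006, -1.0]]
wrist_force: [4.2, 38.5, 4.4]
gripper_width: 0.004
gripper_force: 19.2
```

Run:
```python
from h import *
print(r.sense()['tcp_pos'],r.sense()['wrist_force']); w,_,_=cap('wrist','w7'); p,_,_=cap('top','t7'); 
c=cv2.resize(p[160:290,225:345],(320,347),interpolation=cv2.INTER_CUBIC)
cv2.imwrite('pics/m7.png',np.hstack([cv2.resize(w,(463,347)),c]))
```

```text
[ 0.55325826 -0.20004028  0.0376552 ] [ 4.20272285 38.53841929  4.39337529]
```

View pics/m7.png

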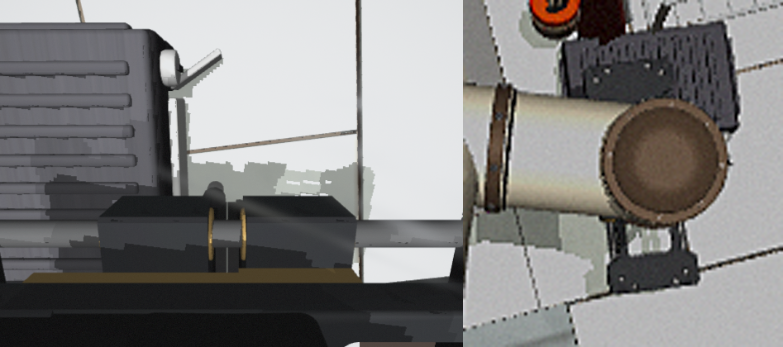

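The bar is nearly shut, with the stud at (213,185), but the fingers now press along the bar's length on the stud's side (38 N). I'll back off and push from the front instead.

play_rows(commands="-0.04 0.3 0 0 0 0;-0.04 0.3 0 0 0 0;-0.6 -0.08 0 0 0 0;-0.6 -0.08 0 0 0 0;0 0 0 0 0 0;0 0 0 0 0 0")

```text
time_s: 16.75
tcp_pos: [0.512, -0.1966, 0.0382]
ee_rot: [[0.134, -0.991, 0.0], [-0.991, -0.134, -0.001], [0.001, -0.0, -1.0]]
wrist_force: [0.5, 0.1, 0.5]
gripper_width: 0.005
gripper_force: 0.0
```

Run:
```python
from h import *
cap('wrist','w8'); s=r.sense(); print(s['tcp_pos'],s['wrist_force'])
th=np.radians(7.8);R=np.array([[np.cos(th),-np.sin(th)],[np.sin(th),np.cos(th)]]);c=np.array([.6395,-.212])
print('tcp g',(np.array(s['tcp_pos'])[:2]-c)@R*1000)
W,p,d=world('w8');Z=W[...,2];G=(W[...,:2]-c)@R*1000;v,u=np.indices(d.shape)
m=(Z>.044)&(Z<.056)&(G[...,1]<40)&(G[...,1]>-40)&(G[...,0]>-130)&(G[...,0]<-53)&(v<240)
print('stud',m.sum(),np.median(G[m],0),G[m].min(0) if m.any() else 0,G[m].max(0) if m.any() else 0)
```

```text
[ 0.51254348 -0.1964772   0.03824649] [ 0.48285267 -0.38369074 -0.60750349]
tcp g [-123.6752171    32.60915353]
stud 659 [-78.59415101   8.61241678] [-84.34753312   2.8594387 ] [-71.97173386  15.34345298]
```

play_rows(commands="0.053 -0.39 0 0 0 0;0.053 -0.39 0 0 0 0;0 0 0 0 0 0;0.165 0.0225 0 0 0 0;0.165 0.0225 0 0 0 0;0.165 0.0225 0 0 0 0;0.165 0.0225 0 0 0 0;0.165 0.0225 0 0 0 0;0.165 0.0225 0 0 0 0;0.1 0.0137 0 0 0 0;0 0 0 0 0 0;0 0 0 0 0 0")

```text
time_s: 18.0
tcp_pos: [0.5477, -0.2146, 0.038]
ee_rot: [[0.135, -0.991, 0.0], [-0.991, -0.135, 0.0], [-0.0, -0.0, -1.0]]
wrist_force: [0.1, 0.6, 0.0]
gripper_width: 0.003
gripper_force: 0.0
```

play_rows(commands="0.033 0.0045 0 0 0 0;0.033 0.0045 0 0 0 0;0.033 0.0045 0 0 0 0;0.033 0.0045 0 0 0 0;0 0 0 0 0 0;0 0 0 0 0 0")

```text
time_s: 18.6
tcp_pos: [0.5518, -0.2141, 0.038]
ee_rot: [[0.135, -0.991, 0.0], [-0.991, -0.135, 0.0], [0.0, -0.0, -1.0]]
wrist_force: [-0.2, -0.3, 0.8]
gripper_width: 0.002
gripper_force: 0.2
```

play_rows(commands="0.033 0.0045 0 0 0 0;0.033 0.0045 0 0 0 0;0.033 0.0045 0 0 0 0;0.033 0.0045 0 0 0 0;0.033 0.0045 0 0 0 0;0 0 0 0 0 0;0 0 0 0 0 0")

```text
time_s: 19.3
tcp_pos: [0.5569, -0.2133, 0.0381]
ee_rot: [[0.135, -0.991, 0.0], [-0.991, -0.135, 0.0], [0.0, -0.0, -1.0]]
wrist_force: [0.9, 0.0, -0.2]
gripper_width: 0.004
gripper_force: 0.0
```

play_rows(commands="0.033 0.0045 0 0 0 0;0.033 0.0045 0 0 0 0;0.033 0.0045 0 0 0 0;0.033 0.0045 0 0 0 0;0 0 0 0 0 0;0 0 0 0 0 0")

```text
time_s: 19.9
tcp_pos: [0.5587, -0.2131, 0.0379]
ee_rot: [[0.135, -0.991, -0.004], [-0.991, -0.135, 0.0], [-0.001, 0.004, -1.0]]
wrist_force: [-4.9, -1.3, 2.1]
gripper_width: 0.007
gripper_force: 2.5
```

play_rows(commands="0.066 0.009 0 0 0 0;0 0 0 0 0 0;0 0 0 0 0 0")

```text
time_s: 20.2
tcp_pos: [0.5589, -0.2131, 0.0378]
ee_rot: [[0.134, -0.991, -0.008], [-0.991, -0.134, 0.0], [-0.001, 0.008, -1.0]]
wrist_force: [-8.0, -2.8, 5.1]
gripper_width: 0.005
gripper_force: 4.1
```

play_rows(commands="-0.3 -0.04 0 0 0 0;-0.6 -0.08 0 0 0 0;-0.5 -0.07 0 0 0 0;-0.8 -0.1 0.5 0 0 0;-0.8 -0.1 1 0 0 0;-0.8 -0.1 1 0 0 0;0 0 1 0 0 0;0 0 1 0 0 0;0 0 0.5 0 0 0;0 0 0 0 0 0;0 0 0 0 0 0")

```text
time_s: 21.3
tcp_pos: [0.4487, -0.227, 0.1876]
ee_rot: [[0.135, -0.991, 0.001], [-0.991, -0.135, 0.001], [-0.0, -0.001, -1.0]]
wrist_force: [0.8, -0.8, -0.2]
gripper_width: 0.004
gripper_force: 0.0
```

Run:
```python
from h import *
s=r.sense(); print(s['time_s'],s['tcp_pos'],s['wrist_force'])
w,_,_=cap('wrist','w9'); cap('top','t9'); cap('side','s9')
th=np.radians(7.8);R=np.array([[np.cos(th),-np.sin(th)],[np.sin(th),np.cos(th)]]);c=np.array([.6395,-.212])
W,p,d=world('w9');Z=W[...,2];G=(W[...,:2]-c)@R*1000
m=(Z>.045)&(Z<.056)&(abs(G[...,1])<40)&(G[...,0]>-130)&(G[...,0]<-53)
print('stud',m.sum(),np.median(G[m],0))
for a,b in((-44,-30),(-30,-15)):
    m=(Z>.029)&(Z<.038)&(G[...,1]<b)&(G[...,1]>a)&(G[...,0]>-70)&(G[...,0]<-50); print('plate',np.percentile(G[m][:,0],[5,50]))
def bl(f): return [W for W in [world(f)]][0]
for f0,f1,n in(('top1','t9','top'),('side1','s9','side')):
    a=np.load(f'pics/{f0}.npz')['p'].astype(int);b=np.load(f'pics/{f1}.npz')['p'].astype(int);D=abs(a-b).max(2)
    for nm,(x0,x1,y0,y1) in ({'jar':(248,272,148,174),'tin':(166,204,264,299),'tub':(362,388,266,292)} if n=='top' else {'jar':(256,276,153,195),'tin':(154,190,207,243)}).items(): print(n,nm,(D[y0:y1,x0:x1]>60).sum())
```

```text
21.3 [ 0.4486714  -0.22696018  0.18764351] [ 0.84444192 -0.79710783 -0.23264901]
stud 178 [-66.2070788    7.47579774]
plate [-56.04414618 -53.05709731]
plate [-56.03147183 -53.15280735]
top jar 0
top tin 466
top tub 4
side jar 0
side tin 89
```

View pics/w9.png

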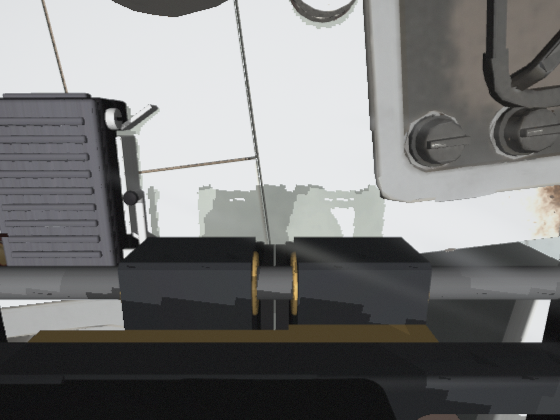

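The bar lies across the plate with its stud at (130,198), against its stop, and the plate is flush. The tin region changed between views, so I'll check whether that's only the arm in front of it.

Run:
```python
from h import *
a=cv2.imread('pics/t9.png')[140:320,140:410]; b=cv2.imread('pics/s9.png')[130:270,130:340]; o=cv2.imread('pics/side1.png')[130:270,130:340]
h=270; cv2.imwrite('pics/m9.png',np.vstack([cv2.resize(a,(798,300))[:, :], np.hstack([cv2.resize(o,(399,266)),cv2.resize(b,(399,266))])]))
```

```text
(no output)
```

View pics/m9.png

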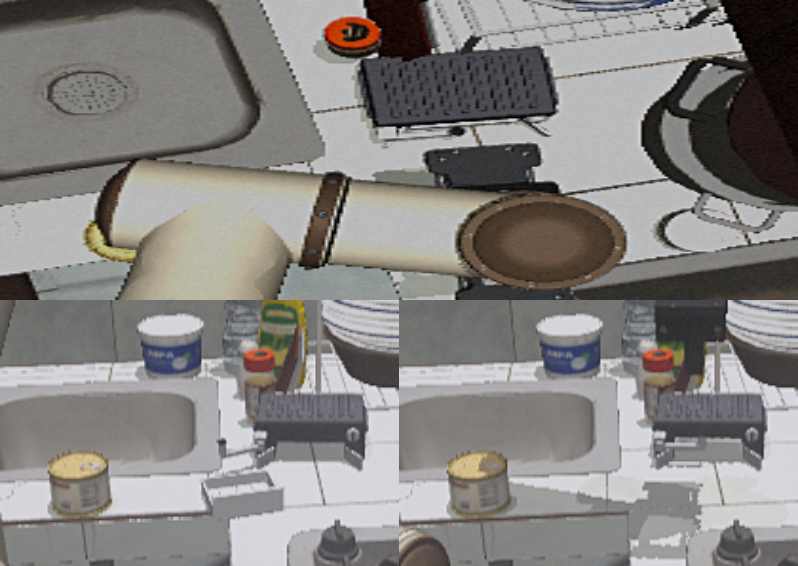

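The tin, jar and tub are where they started; the tin only has the arm's shadow on it. The bar is parallel to the griddle front, so I'm handing in.

```bash
python3 -c "
from station import r
print(r.finish_job())"
```

```text
the job is handed in; nothing more can be done
None
```

The drip tray is home with its plate flush against the griddle, the retaining bar is shut against its stop, and the jar, tin and tub were not moved; handed in at about 21 s. While swinging the bar, the fingers briefly jammed against the stud at about 38 N, close to the 40 N limit for the arm and gripper body, before I backed off.

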